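Rewind the fly screen on the window-bay reel

ROBOT

A 6-joint arm with a two-finger parallel gripper is mounted at the origin on the work surface. World frame = base frame: x ahead of the robot, y to its left, z up, the work surface at z = 0. Lengths are in m, angles in degrees, forces in N, time in s.
With the tool pointing down it reaches from about 0.375 to 0.9 m from the base axis. Payload 3.1 kg.
Tool frame: the origin (TCP) lies on the centre line of the jaws, within the pads' length; the fingertips stand 25 mm ahead of it and the grasp point (between the pads) lies 6 mm ahead of it; y points along the fingers, x is the direction in which the jaws open and shut, and the axes are right-handed (so a half turn about y gives the same grasp; the last joint's range is limited). The gripper opens to 87 mm and grips with 3 to 60 N. Pads are 19 mm wide; open, the fingers measure 117 mm over their backs; the gripper's body (75 mm by 190 mm) begins 51 mm behind the grasp point.
Start: joints at [57.668, 30.224, 82.088, -0, 67.689, -10.227], TCP at [0.235, 0.579, 0.222] pointing down, gripper open.
Joint ranges: [-176.69, 176.69], [-43.24, 126.21], [12.49, 139.97], [-82, 262], [0, 151.66], [-163.58, 163.58]. Speed limits (degrees/s): [159.86, 159.86, 180, 180, 180, 180].

INTERFACE

Orientations are given as a 3x3 rotation matrix whose columns are the frame's x, y, z axes.
In Python, from rig import * gives the robot as it stands.
- The arm moves only by the tool play_rows, never from a script. Its argument "commands" is a list of rows, each a list of 2 entries, a list of its own where there are three numbers: the shift along the world's x, y, z in m, then the turn, a rotation vector about the world's x, y, z in rad. A call has 1 to 10 rows; each row is the pose to reach, as a shift and turn from the pose commanded when the call began; what a row does not reach only later rows make up. A row lasts 1/8 s, in which the tool goes at most 62.5 mm and 10.7 degrees, less where a joint would pass 70% of its speed; a pose out of reach is approached as far as the arm can. A call with a gripper value outside its range is refused whole. "gripper" is the finger opening in m, from 0 to 0.087, set as the call begins (left out, the last holds). The fingers move at their own pace and stop on an object; the grip force is fixed at half the most. Time passes only in rows, so rows that repeat a pose let the fingers close. It gives the time, the measured TCP pose, the force and the opening at its end, in the units of the state.
- read_state(): the state, without advancing time (a new reading comes with each control period).
- capture(name): name is "scene" or "top" or "wrist"; returns a dict with "frame" (384x512x3 uint8, red, green, blue), "depth" (384x512 float32, m along the optical axis (not along the pixel's ray), 0 where there is no reading), "mtx" (3x3 intrinsics, pixels), "cam_to_world" (4x4, takes a point from camera to world coordinates); the wrist camera has in their place "hand_eye" (4x4, takes a point from camera to tool coordinates, whose origin is the TCP and whose axes are the tool frame's). Camera axes: x right, y down, z forward; pixel columns grow to the right and rows downward; lengths in m; the calibration is good to about 2 mm. A picture is of the moment at which its call begins: read the wrist's pose just before it.
- hand_in(): hands the job in, once; it reports no verdict.
The state is a dict: "time_s": time; "joint_positions": joint angles; "qvel": joint speeds; "tau": joint torques, N m; "position": TCP position; "tcp_rot": TCP orientation; "force": force on the tool from outside, world axes, zero at the start; "moment": the same for the moment, N m; "opening": opening from 0.0 (shut) to 1.0 (fully open).
Only numpy, scipy, OpenCV 4.12 (cv2) and the standard library are available. Lean on these libraries where they do the work, as an engineer would, in place of code of your own. Each camera call takes 0.05 s, during which the arm holds its last target. There are 200 camera calls.

TASK

Rewind the window's fly screen: turn the crank with the red knob clockwise (seen from above) until its resistance suddenly drops away and the yellow pin on that reel's housing falls, stop within an eighth of a turn after that, and let go. Leave the crank with the black knob alone.

Things in the scene. Friction and masses are not known exactly. Their poses are not given: they have to be found in the camera images.
- red_knob (a point): Centre of the red crank knob: upright, round, 25 mm across, 38 mm tall, spinning freely on the end of a flat steel crank arm 16 mm wide, so fingers may keep one heading all the way round. It lies 55 mm from the crank axis, 19 mm above the arm's top; nothing in its sweep stands higher than the arm. Driving it round takes 5 to 7 N until the release, then under 1 N.
- reel: Green housing fixed on the board, 166 x 112 x 45 mm. Origin: on the upright crank axis, at its underside; z up, x along the housing to its pin end. Arm top is 63 mm, knob centre 82 mm above it. The arm starts 0 to 70 degrees clockwise from +y; turned clockwise past +x and -y, it goes slack as it points along -x (within 10 degrees), cannot turn back, and meets a hard stop 60 degrees on.
- pin (a joint): Drop of the yellow pin, 18 mm across, on the red-knobbed reel's housing, 88 mm from the crank axis along +x: 0 to 0.002 = up, 13 mm proud (screen not yet wound in); 0.0115 m = dropped, 1.5 mm proud. It is held up from inside and cannot be pushed down before the crank releases it.
- black_knob (a point): Centre of the black crank knob, of the same size, on a second reel of the same shape whose yellow pin is already down; to be left alone.

How it is judged:
By the outcome, as a careful person would: the job done as asked, in the order asked, and still so for the second after the job is handed in, with the robot touching nothing.
It also fails if it takes over 43 s, if anything falls off the work surface, if the arm or the gripper's body presses on something with over 40 N, if the wrist force passes 120 N, or if a joint passes its speed limit or range.

## Working session

There is one attempt and no reset: what is moved stays moved. The work goes in short steps, Python scripts to look and compute and a tool call to move; the robot and the scene stay as the last step left them, time stands still between calls to the robot, and variables do not carry over. Pictures are saved under pics/ and viewed, about 8 in all and at most 12, crops included, and the job is handed in when it is done.

Besides the shell and the picture viewer there is one more tool, called after "Request:" in YAML: its name, and indented under it one key for each argument. play_rows: Moves the arm, as the interface text tells. Its arguments: {"type":"object","properties":{"commands":{"type":"array"},"gripper":{"type":"number"}},"required":["commands"]}

```bash
mkdir -p pics; cat > h.py <<'E'
from rig import *
import numpy as np, cv2
def cloud(c):
    d=c["depth"]; v,u=np.mgrid[:384,:512]; K=c["mtx"]
    p=np.stack([(u-K[0,2])*d/K[0,0],(v-K[1,2])*d/K[1,1],d],-1)
    T=c["cam_to_world"]; return p@T[:3,:3].T+T[:3,3]
def mask(f,lo,hi): return cv2.inRange(cv2.cvtColor(f,cv2.COLOR_RGB2HSV),lo,hi)
def blobs(c,m,P,name,mn=15):
    n,l,s,ce=cv2.connectedComponentsWithStats(m)
    for i in range(1,n):
        if s[i,4]>=mn:
            k=(l==i)&(c["depth"]>0); q=P[k]
            if len(q): print(name,ce[i].round(0),s[i,4],np.median(q,0).round(4),"zmax",np.percentile(q[:,2],95).round(4),"min",q.min(0).round(3),"max",q.max(0).round(3))
E
python3 - <<'E'
from h import *
ims=[]
for n in("top","scene"):
    c=capture(n);P=cloud(c);f=c["frame"];ims.append(f);np.savez(n+".npz",**c)
    print(n,c["cam_to_world"].round(2).tolist())
    a=mask(f,(0,120,60),(8,255,255))|mask(f,(172,120,60),(180,255,255))
    blobs(c,a,P,"red");blobs(c,mask(f,(22,120,80),(35,255,255)),P,"yel");blobs(c,mask(f,(40,60,30),(90,255,255)),P,"grn",100)
    cv2.imwrite(f"pics/{n}0.png",f[:,:,::-1])
s=read_state();print(s["time_s"],s["tcp_rot"],s["force"])
E
```

```text
top [[0.03, -0.97, 0.24, 0.36], [-1.0, -0.03, 0.01, 0.01], [-0.0, -0.24, -0.97, 0.87], [0.0, 0.0, 0.0, 1.0]]
red [146. 185.] 204 [0.5497 0.2095 0.1183] zmax 0.1214 min [0.54  0.2   0.018] max [0.587 0.251 0.124]
yel [340. 140.] 23 [ 0.668  -0.1632  0.0666] zmax 0.0685 min [ 0.664 -0.168  0.062] max [ 0.675 -0.159  0.069]
yel [361. 144.] 68 [ 0.6603 -0.2064  0.0668] zmax 0.0694 min [ 0.652 -0.216  0.065] max [ 0.67  -0.197  0.07 ]
yel [383. 145.] 20 [ 0.6596 -0.2504  0.0663] zmax 0.0684 min [ 0.656 -0.255  0.062] max [ 0.665 -0.245  0.069]
yel [169. 148.] 20 [0.6397 0.183  0.066 ] zmax 0.0679 min [0.635 0.179 0.064] max [0.644 0.187 0.068]
yel [188. 153.] 82 [0.6267 0.1411 0.0758] zmax 0.0782 min [0.619 0.133 0.063] max [0.639 0.152 0.079]
yel [211. 157.] 20 [0.6227 0.097  0.066 ] zmax 0.0681 min [0.618 0.093 0.064] max [0.628 0.101 0.072]
yel [361. 184.] 39 [ 0.5726 -0.1975  0.0845] zmax 0.0873 min [ 0.566 -0.204  0.081] max [ 0.579 -0.19   0.088]
yel [176. 194.] 40 [0.5404 0.158  0.0843] zmax 0.0871 min [0.535 0.152 0.08 ] max [0.547 0.164 0.087]
grn [358. 179.] 3138 [ 0.5938 -0.198
[... 436 characters left out ...]
7] zmax 0.0681 min [ 0.654 -0.218  0.063] max [ 0.67  -0.195  0.069]
yel [240. 250.] 87 [0.6305 0.1447 0.0764] zmax 0.0789 min [0.614 0.126 0.065] max [0.638 0.153 0.08 ]
grn [98. 31.] 736 [ 0.4136 -1.0833  0.0682] zmax 0.12 min [ 3.640e-01 -1.128e+00  1.000e-03] max [ 0.446 -1.065  0.128]
grn [168. 171.] 2006 [ 0.6208 -0.1548  0.0634] zmax 0.0666 min [ 0.517 -0.252  0.024] max [ 0.686 -0.133  0.07 ]
grn [267. 254.] 3109 [0.5939 0.1788 0.0645] zmax 0.0669 min [0.481 0.092 0.028] max [0.657 0.225 0.069]
0.1 [[ 3.76276962e-01 -1.03638036e-03 -9.26506651e-01]
 [ 9.26505200e-01 -1.67267074e-03  3.76278244e-01]
 [-1.93970795e-03 -9.99998064e-01  3.30824326e-04]] [0.52382042 1.23405268 0.0919991 ]
```

View pics/top0.png

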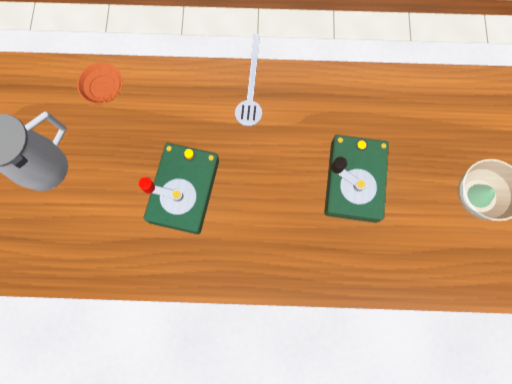

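View pics/scene0.png

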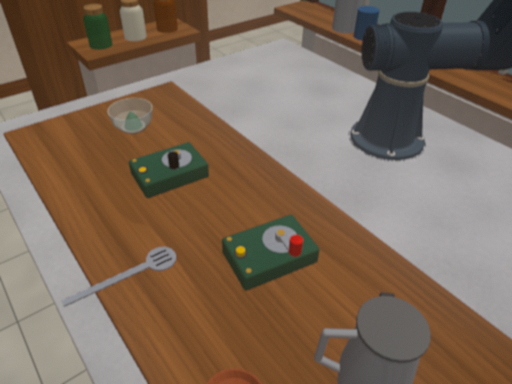

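The red knob is at top-view pixel (146,185), roughly (0.55, 0.21). Its hub is at (176,194), (0.540, 0.158), and the pin is up at (188,153), (0.628, 0.142). The spacings agree with the sheet (hub to knob 53 mm, hub to pin 89 mm), and housing +x points about -11°. I'll go above the knob, keeping clear of the jug on the left.

Request:
play_rows:
  commands:
    - [[0.015,-0.045,0.01],[0,0,0]]
    - [[0.03,-0.095,0.02],[0,0,0]]
    - [[0.05,-0.145,0.02],[0,0,0]]
    - [[0.075,-0.19,0.02],[0,0,0]]
    - [[0.105,-0.235,0.02],[0,0,0]]
    - [[0.14,-0.28,0.01],[0,0,0]]
    - [[0.18,-0.315,0],[0,0,0]]
    - [[0.225,-0.345,-0.01],[0,0,0]]
    - [[0.265,-0.369,-0.02],[0,0,0]]
    - [[0.265,-0.369,-0.02],[0,0,0]]
  gripper: 0.05

```text
time_s: 1.35
position: [0.5028, 0.208, 0.2014]
tcp_rot: [[0.38, 0.0, -0.925], [0.925, -0.0, 0.38], [-0.0, -1.0, -0.0]]
force: [-0.2, 0.6, 0.5]
opening: 0.579
```

```bash
python3 - <<'E'
from h import *
s=read_state();c=capture("wrist")
T=np.eye(4);T[:3,:3]=s["tcp_rot"];T[:3,3]=s["position"];c["cam_to_world"]=T@c["hand_eye"]
P=cloud(c);f=c["frame"];print(s["time_s"],s["position"],s["force"],c["cam_to_world"].round(3).tolist())
a=mask(f,(0,120,60),(8,255,255))|mask(f,(172,120,60),(180,255,255))
blobs(c,a,P,"red");blobs(c,mask(f,(22,120,80),(35,255,255)),P,"yel")
t=(a>0)&(abs(P[...,2]-.121)<.004)
if t.sum(): q=P[t][:,:2].astype(np.float32);print("top",t.sum(),cv2.minEnclosingCircle(q),q.mean(0))
cv2.imwrite("pics/w0.png",f[:,:,::-1])
E
```

```text
1.35 [0.50282048 0.20801132 0.20137156] [-0.20107576  0.61501049  0.47576862] [[0.379, 0.889, 0.255, 0.434], [0.925, -0.364, -0.105, 0.237], [-0.0, 0.276, -0.961, 0.363], [0.0, 0.0, 0.0, 1.0]]
red [275. 236.] 790 [0.5485 0.215  0.118 ] zmax 0.1202 min [0.475 0.194 0.018] max [0.62  0.23  0.285]
yel [222. 236.] 128 [0.5421 0.1603 0.0839] zmax 0.0849 min [0.535 0.153 0.083] max [0.549 0.167 0.085]
yel [355. 270.] 59 [0.4854 0.248  0.2911] zmax 0.2924 min [0.483 0.246 0.288] max [0.49  0.249 0.293]
yel [147. 271.] 42 [0.4635 0.1936 0.2914] zmax 0.2928 min [0.461 0.191 0.289] max [0.466 0.194 0.293]
yel [277. 292.] 57 [0.6409 0.1861 0.0656] zmax 0.0667 min [0.636 0.181 0.064] max [0.646 0.191 0.067]
yel [233. 300.] 330 [0.6247 0.1444 0.0756] zmax 0.2969 min [0.476 0.093 0.018] max [0.678 0.216 0.298]
top 463 ((0.5534607768058777, 0.21367838978767395), 0.01224113442003727) [0.55287397 0.21373485]
```

View pics/w0.png

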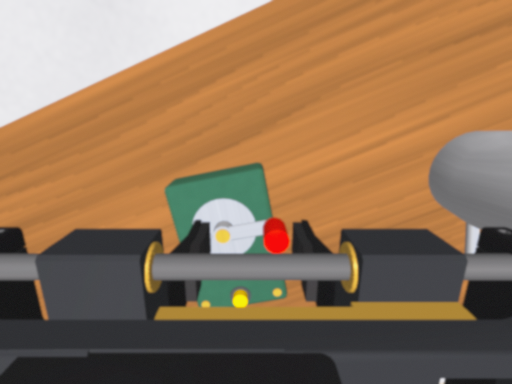

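The image shows the knob at (275,236) between the fingers, with the hub at (222,236). The knob is at (0.553, 0.214) and the axis at (0.542, 0.160), which gives a radius of 54.6 mm at 78°. Both fit the sheet. Next I'll descend and close.

Request:
play_rows:
  commands:
    - [[0.025,0.003,0],[0,0,0]]
    - [[0.0505,0.0055,0],[0,0,0]]
    - [[0.0505,0.0055,-0.03],[0,0,0]]
    - [[0.0505,0.0055,-0.06],[0,0,0]]
    - [[0.0505,0.0055,-0.08],[0,0,0]]
    - [[0.0505,0.0055,-0.0865],[0,0,0]]
    - [[0.0505,0.0055,-0.0865],[0,0,0]]

```text
time_s: 2.28
position: [0.5498, 0.2162, 0.1161]
tcp_rot: [[0.375, -0.001, -0.927], [0.927, -0.0, 0.375], [-0.0, -1.0, 0.001]]
force: [-0.4, 0.1, -0.5]
opening: 0.575
```

Request:
play_rows:
  commands:
    - [[0,0,0],[0,0,0]]
    - [[0,0,0],[0,0,0]]
    - [[0,0,0],[0,0,0]]
    - [[0,0,0],[0,0,0]]
  gripper: 0.015

```text
time_s: 2.78
position: [0.5503, 0.2147, 0.1163]
tcp_rot: [[0.376, -0.001, -0.927], [0.927, -0.002, 0.376], [-0.002, -1.0, 0.0]]
force: [-0.9, -2.9, 2.9]
opening: 0.25
```

```bash
cat > arc.py <<'E'
import numpy as np,sys
cx,cy,r,p0,p1,n=map(float,sys.argv[1:7]); 
a=np.radians(np.linspace(p0,p1,int(n)+1)); 
print([[round(r*(np.cos(t)-np.cos(a[0])),4),round(r*(np.sin(t)-np.sin(a[0])),4),0] for t in a[1:]])
E
python3 - <<'E'
from h import *
s=read_state();print(s["time_s"],s["position"],s["force"],s["opening"]*.087)
p=s["position"][:2]-[.542,.160];print(np.hypot(*p),np.degrees(np.arctan2(p[1],p[0])))
E
python3 arc.py .542 .160 .055 78 28 10;python3 arc.py .542 .160 .055 28 -32 10;python3 arc.py .542 .160 .055 -32 -92 10;python3 arc.py .542 .160 .055 -92 -152 10;python3 arc.py .542 .160 .055 -152 -172 5
```

```text
2.775 [0.55034135 0.21470805 0.11634333] [-0.93573426 -2.92100154  2.94090022] 0.021772309144228386
0.055340302377007856 81.33086005107364
[[np.float64(0.0046), np.float64(-0.0012), 0], [np.float64(0.0092), np.float64(-0.0028), 0], [np.float64(0.0135), np.float64(-0.0048), 0], [np.float64(0.0177), np.float64(-0.0072), 0], [np.float64(0.0217), np.float64(-0.0099), 0], [np.float64(0.0254), np.float64(-0.0129), 0], [np.float64(0.0288), np.float64(-0.0163), 0], [np.float64(0.0319), np.float64(-0.0199), 0], [np.float64(0.0347), np.float64(-0.0238), 0], [np.float64(0.0371), np.float64(-0.028), 0]]
[[np.float64(0.0024), np.float64(-0.0052), 0], [np.float64(0.0043), np.float64(-0.0107), 0], [np.float64(0.0056), np.float64(-0.0163), 0], [np.float64(0.0063), np.float64(-0.022), 0], [np.float64(0.0064), np.float64(-0.0277), 0], [np.float64(0.0059), np.float64(-0.0335), 0], [np.float64(0.0048), np.float64(-0.0391), 0], [np.float64(0.0031), np.float64(-0.0446), 0], [np.float64(0.0009), np.float64(-0.0499), 0], [np.float64(-0.0019), np.float64(-0.055), 0]]
[[np.float64(-0.0033), np.float64(-0.0047
[... 417 characters left out ...]
258), 0]]
[[np.float64(-0.0057), np.float64(0.0005), 0], [np.float64(-0.0114), np.float64(0.0016), 0], [np.float64(-0.0169), np.float64(0.0033), 0], [np.float64(-0.0222), np.float64(0.0055), 0], [np.float64(-0.0272), np.float64(0.0083), 0], [np.float64(-0.0319), np.float64(0.0116), 0], [np.float64(-0.0363), np.float64(0.0154), 0], [np.float64(-0.0402), np.float64(0.0196), 0], [np.float64(-0.0437), np.float64(0.0242), 0], [np.float64(-0.0466), np.float64(0.0291), 0]]
[[np.float64(-0.0017), np.float64(0.0035), 0], [np.float64(-0.0031), np.float64(0.007), 0], [np.float64(-0.0043), np.float64(0.0107), 0], [np.float64(-0.0052), np.float64(0.0144), 0], [np.float64(-0.0059), np.float64(0.0182), 0]]
```

Request:
play_rows:
  commands:
    - [[0.0046,-0.0012,0],[0,0,0]]
    - [[0.0092,-0.0028,0],[0,0,0]]
    - [[0.0135,-0.0048,0],[0,0,0]]
    - [[0.0177,-0.0072,0],[0,0,0]]

```text
time_s: 3.28
position: [0.5676, 0.2079, 0.1162]
tcp_rot: [[0.376, -0.002, -0.926], [0.926, -0.001, 0.376], [-0.001, -1.0, 0.002]]
force: [-3.8, -3.1, 6.1]
opening: 0.248
```

```bash
python3 - <<'E'
from h import *
s=read_state();print(s["time_s"],s["position"],s["force"],s["opening"]*.087)
p=s["position"][:2]-[.542,.160];print(np.hypot(*p),np.degrees(np.arctan2(p[1],p[0])))
c=capture("wrist")
T=np.eye(4);T[:3,:3]=s["tcp_rot"];T[:3,3]=s["position"];c["cam_to_world"]=T@c["hand_eye"]
P=cloud(c);f=c["frame"]
a=mask(f,(0,120,60),(8,255,255))|mask(f,(172,120,60),(180,255,255))
blobs(c,a,P,"red")
cv2.imwrite("pics/w1.png",f[:,:,::-1])
E
```

```text
3.275 [0.56763795 0.20792166 0.11618226] [-3.84958528 -3.13959179  6.10921634] 0.02155525494132281
0.054348782823307115 61.85335084152486
red [251. 232.] 1582 [0.5655 0.21   0.1184] zmax 0.1238 min [0.536 0.181 0.019] max [0.632 0.226 0.199]
```

View pics/w1.png

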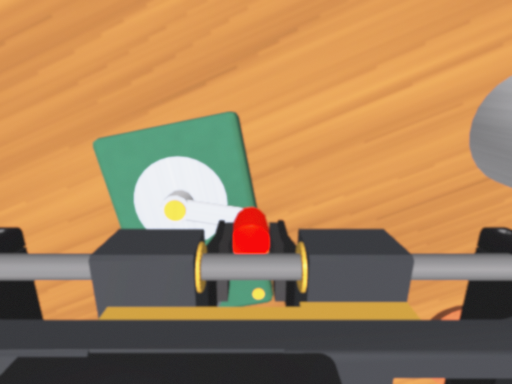

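The picture shows the knob at (251,232), gripped between the pads, and the crank arm has turned with it. I'll continue along the arc.

```bash
sed -i 's/round(\(r[^]]*\),4)/float(round(\1,4))/g' arc.py; cat > arc.py <<'E'
import numpy as np,sys
r=.055;p0,p1,n=map(float,sys.argv[1:4]);a=np.radians(np.linspace(p0,p1,int(n)+1))
q=r*np.c_[np.cos(a),np.sin(a)];print((q-q[0])[1:].round(4).tolist())
E
for x in "58 -2" "-2 -62" "-62 -122"; do python3 arc.py $x 10;done; python3 arc.py -122 -152 6;python3 arc.py -152 -164 4;python3 arc.py -164 -176 4;python3 arc.py -176 -188 4;python3 arc.py -188 -200 4
```

```text
[[0.0047, -0.0033], [0.0091, -0.0071], [0.013, -0.0113], [0.0165, -0.0159], [0.0194, -0.0208], [0.0218, -0.026], [0.0237, -0.0315], [0.025, -0.0371], [0.0257, -0.0428], [0.0258, -0.0486]]
[[-0.0005, -0.0057], [-0.0016, -0.0114], [-0.0033, -0.0169], [-0.0055, -0.0222], [-0.0083, -0.0272], [-0.0116, -0.0319], [-0.0154, -0.0363], [-0.0196, -0.0402], [-0.0242, -0.0437], [-0.0291, -0.0466]]
[[-0.0052, -0.0024], [-0.0107, -0.0043], [-0.0163, -0.0056], [-0.022, -0.0063], [-0.0277, -0.0064], [-0.0335, -0.0059], [-0.0391, -0.0048], [-0.0446, -0.0031], [-0.0499, -0.0009], [-0.055, 0.0019]]
[[-0.004, 0.0027], [-0.0077, 0.0058], [-0.0111, 0.0091], [-0.0142, 0.0128], [-0.017, 0.0167], [-0.0194, 0.0208]]
[[-0.0013, 0.0026], [-0.0024, 0.0052], [-0.0034, 0.0079], [-0.0043, 0.0107]]
[[-0.0007, 0.0028], [-0.0013, 0.0056], [-0.0017, 0.0085], [-0.002, 0.0113]]
[[-0.0001, 0.0029], [-0.0001, 0.0058], [0.0001, 0.0086], [0.0004, 0.0115]]
[[0.0005, 0.0028], [0.0011, 0.0057], [0.0019, 0.0084], [0.0028, 0.0112]]
```

Request:
play_rows:
  commands:
    - [[0.0047,-0.0033,0],[0,0,0]]
    - [[0.0091,-0.0071,0],[0,0,0]]
    - [[0.013,-0.0113,0],[0,0,0]]
    - [[0.0165,-0.0159,0],[0,0,0]]
    - [[0.0194,-0.0208,0],[0,0,0]]
    - [[0.0218,-0.026,0],[0,0,0]]
    - [[0.0237,-0.0315,0],[0,0,0]]
    - [[0.025,-0.0371,0],[0,0,0]]
    - [[0.0257,-0.0428,0],[0,0,0]]
    - [[0.0258,-0.0486,0],[0,0,0]]

```text
time_s: 4.58
position: [0.5942, 0.1604, 0.1162]
tcp_rot: [[0.377, 0.0, -0.926], [0.926, 0.002, 0.377], [0.001, -1.0, 0.001]]
force: [-2.9, 1.7, 5.1]
opening: 0.24
```

Request:
play_rows:
  commands:
    - [[-0.0005,-0.0057,0],[0,0,0]]
    - [[-0.0016,-0.0114,0],[0,0,0]]
    - [[-0.0033,-0.0169,0],[0,0,0]]
    - [[-0.0055,-0.0222,0],[0,0,0]]
    - [[-0.0083,-0.0272,0],[0,0,0]]
    - [[-0.0116,-0.0319,0],[0,0,0]]
    - [[-0.0154,-0.0363,0],[0,0,0]]
    - [[-0.0196,-0.0402,0],[0,0,0]]
    - [[-0.0242,-0.0437,0],[0,0,0]]
    - [[-0.0291,-0.0466,0],[0,0,0]]

```text
time_s: 5.82
position: [0.5657, 0.1124, 0.1163]
tcp_rot: [[0.376, 0.002, -0.927], [0.927, -0.001, 0.376], [-0.0, -1.0, -0.002]]
force: [0.9, 1.8, 5.4]
opening: 0.247
```

```bash
python3 - <<'E'
from h import *
s=read_state();print(s["time_s"],s["position"],s["force"],s["opening"]*.087)
c=capture("top");P=cloud(c);f=c["frame"]
a=mask(f,(0,120,60),(8,255,255))|mask(f,(172,120,60),(180,255,255))
blobs(c,a,P,"red");blobs(c,mask(f,(22,120,80),(35,255,255)),P,"yel")
cv2.imwrite("pics/t1.png",cv2.resize(f[100:260,90:290,::-1],None,fx=3,fy=3))
E
```

```text
5.825 [0.5656527  0.11235977 0.11628041] [0.93122566 1.83380641 5.41573688] 0.02147757768579802
yel [340. 140.] 23 [ 0.6684 -0.1632  0.0665] zmax 0.0678 min [ 0.663 -0.167  0.062] max [ 0.674 -0.159  0.068]
yel [361. 144.] 68 [ 0.6608 -0.2066  0.0668] zmax 0.0693 min [ 0.652 -0.216  0.064] max [ 0.67  -0.197  0.07 ]
yel [383. 145.] 21 [ 0.6602 -0.2503  0.0664] zmax 0.0684 min [ 0.655 -0.255  0.064] max [ 0.665 -0.246  0.069]
yel [361. 184.] 39 [ 0.5725 -0.1979  0.0844] zmax 0.0862 min [ 0.566 -0.204  0.082] max [ 0.578 -0.19   0.087]
```

View pics/t1.png

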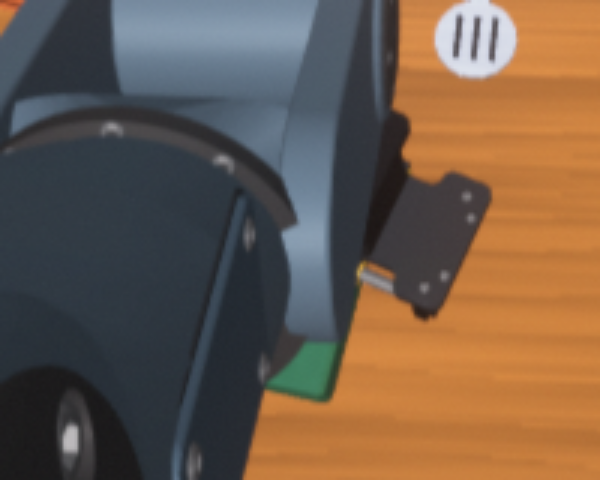

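The top view is blocked by the arm. I'll check with the scene and wrist views.

```bash
cat > look.py <<'E'
from h import *
import sys
s=read_state();print(s["time_s"],s["position"].round(4),s["force"].round(2),s["opening"])
c=capture("scene");P=cloud(c);f=c["frame"]
a=mask(f,(0,120,60),(8,255,255))|mask(f,(172,120,60),(180,255,255))
blobs(c,a,P,"red");blobs(c,mask(f,(22,120,80),(35,255,255)),P,"yel")
w=capture("wrist")["frame"]
o=np.hstack([cv2.resize(f[180:320,190:340],(400,373)),cv2.resize(w,(400,300))[:,:] if 0 else cv2.resize(w[90:330,100:400],(400,373))])
cv2.imwrite("pics/"+sys.argv[1],o[:,:,::-1])
E
python3 look.py l1.png
```

```text
5.875 [0.5646 0.1119 0.1162] [-0.37 -0.5   6.89] 0.2515105314657124
red [255. 222.] 107 [0.5759 0.1206 0.0979] zmax 0.1898 min [0.541 0.063 0.019] max [0.632 0.186 0.202]
yel [142. 169.] 31 [ 0.6623 -0.2041  0.0668] zmax 0.0684 min [ 0.655 -0.213  0.064] max [ 0.671 -0.195  0.069]
yel [240. 250.] 82 [0.6302 0.1443 0.0753] zmax 0.0777 min [0.615 0.127 0.065] max [0.639 0.152 0.079]
```

View pics/l1.png

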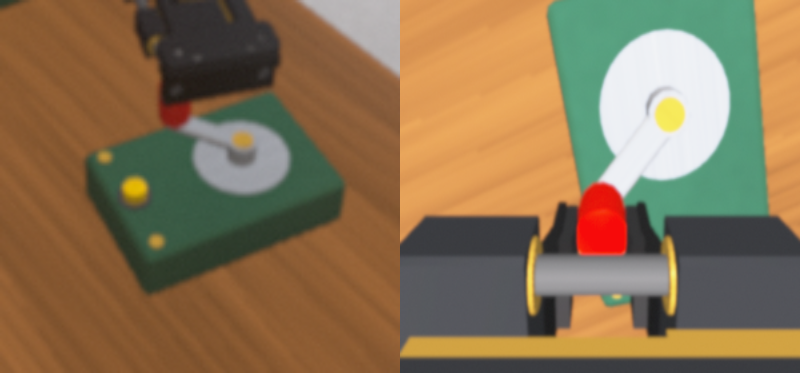

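The crank follows the grip (knob at (605,230) in the right half), and the pin is still up at (135,190) in the left half. Scene depth puts the pin top near 0.078.

Request:
play_rows:
  commands:
    - [[-0.0052,-0.0024,0],[0,0,0]]
    - [[-0.0107,-0.0043,0],[0,0,0]]
    - [[-0.0163,-0.0056,0],[0,0,0]]
    - [[-0.022,-0.0063,0],[0,0,0]]
    - [[-0.0277,-0.0064,0],[0,0,0]]
    - [[-0.0335,-0.0059,0],[0,0,0]]
    - [[-0.0391,-0.0048,0],[0,0,0]]
    - [[-0.0446,-0.0031,0],[0,0,0]]
    - [[-0.0499,-0.0009,0],[0,0,0]]
    - [[-0.055,0.0019,0],[0,0,0]]

```text
time_s: 7.22
position: [0.5103, 0.1135, 0.1163]
tcp_rot: [[0.375, 0.001, -0.927], [0.927, -0.003, 0.375], [-0.002, -1.0, -0.002]]
force: [1.3, -2.1, 6.6]
opening: 0.247
```

Request:
play_rows:
  commands:
    - [[-0.004,0.0027,0],[0,0,0]]
    - [[-0.0077,0.0058,0],[0,0,0]]
    - [[-0.0111,0.0091,0],[0,0,0]]
    - [[-0.0142,0.0128,0],[0,0,0]]
    - [[-0.017,0.0167,0],[0,0,0]]
    - [[-0.0194,0.0208,0],[0,0,0]]

```text
time_s: 7.98
position: [0.4902, 0.1345, 0.1163]
tcp_rot: [[0.375, -0.0, -0.927], [0.927, -0.002, 0.375], [-0.002, -1.0, -0.001]]
force: [0.1, -1.7, 7.5]
opening: 0.248
```

```bash
python3 look.py l2.png
```

```text
7.975 [0.4902 0.1345 0.1163] [ 0.14 -1.7   7.51] 0.24838249576656468
red [290. 208.] 182 [0.5035 0.1382 0.1065] zmax 0.1334 min [0.421 0.042 0.019] max [0.556 0.204 0.204]
yel [142. 169.] 33 [ 0.6623 -0.2046  0.0665] zmax 0.068 min [ 0.653 -0.216  0.064] max [ 0.67  -0.195  0.068]
yel [240. 251.] 80 [0.6303 0.1445 0.0755] zmax 0.0774 min [0.615 0.128 0.064] max [0.638 0.153 0.078]
```

Request:
play_rows:
  commands:
    - [[-0.0013,0.0026,0],[0,0,0]]
    - [[-0.0024,0.0052,0],[0,0,0]]
    - [[-0.0034,0.0079,0],[0,0,0]]
    - [[-0.0043,0.0107,0],[0,0,0]]

```text
time_s: 8.57
position: [0.4858, 0.1452, 0.1163]
tcp_rot: [[0.375, -0.001, -0.927], [0.927, -0.002, 0.375], [-0.002, -1.0, -0.0]]
force: [-0.1, -1.5, 8.2]
opening: 0.244
```

Request:
play_rows:
  commands:
    - [[-0.0007,0.0028,0],[0,0,0]]
    - [[-0.0013,0.0056,0],[0,0,0]]
    - [[-0.0017,0.0085,0],[0,0,0]]
    - [[-0.002,0.0113,0],[0,0,0]]

```text
time_s: 9.07
position: [0.4837, 0.1567, 0.1163]
tcp_rot: [[0.375, -0.001, -0.927], [0.927, -0.002, 0.375], [-0.002, -1.0, -0.0]]
force: [-0.5, 0.1, 7.9]
opening: 0.248
```

```bash
python3 look.py l3.png
```

```text
9.075 [0.4837 0.1567 0.1163] [-0.49  0.13  7.95] 0.2480190620702002
red [300. 213.] 181 [0.497  0.1604 0.1066] zmax 0.1286 min [0.421 0.073 0.019] max [0.551 0.225 0.189]
yel [142. 169.] 34 [ 0.6626 -0.2048  0.0661] zmax 0.0679 min [ 0.654 -0.216  0.064] max [ 0.67  -0.196  0.07 ]
yel [240. 251.] 81 [0.6297 0.145  0.0747] zmax 0.0775 min [0.615 0.126 0.064] max [0.638 0.151 0.079]
```

Request:
play_rows:
  commands:
    - [[-0.0001,0.0029,0],[0,0,0]]
    - [[-0.0001,0.0058,0],[0,0,0]]
    - [[0.0001,0.0086,0],[0,0,0]]

```text
time_s: 9.55
position: [0.4837, 0.1656, 0.1162]
tcp_rot: [[0.376, -0.001, -0.927], [0.927, -0.002, 0.376], [-0.002, -1.0, 0.0]]
force: [-0.9, 0.4, 8.2]
opening: 0.25
```

```bash
python3 look.py l4.png; for x in "-185 -191" "-191 -197" "-197 -203" "-203 -209"; do python3 arc.py $x 2;done
```

```text
9.55 [0.4837 0.1656 0.1162] [-0.9   0.39  8.19] 0.25034012281442947
red [303. 216.] 186 [0.497  0.1696 0.1075] zmax 0.1254 min [0.414 0.079 0.021] max [0.552 0.233 0.191]
yel [142. 169.] 32 [ 0.6631 -0.2037  0.0671] zmax 0.0682 min [ 0.655 -0.214  0.064] max [ 0.67  -0.195  0.069]
[[0.0003, 0.0029], [0.0008, 0.0057]]
[[0.0006, 0.0028], [0.0014, 0.0056]]
[[0.0009, 0.0027], [0.002, 0.0054]]
[[0.0012, 0.0026], [0.0025, 0.0052]]
```

The pin's colour blob has disappeared, so I'll check whether it dropped or is hidden.

View pics/l4.png

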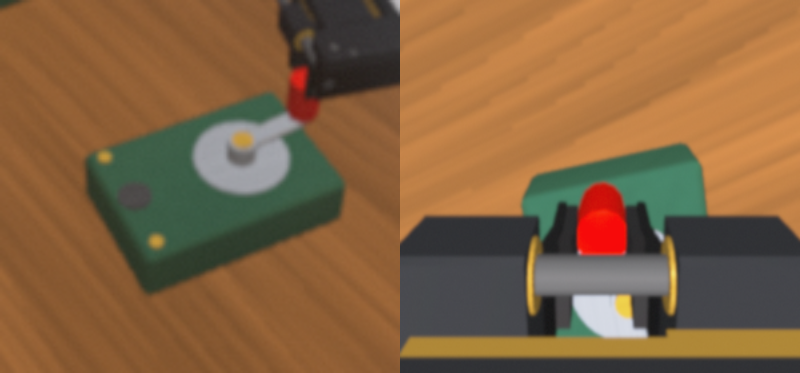

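The yellow pin at (135,190) is no longer standing proud; a dark disc shows in its place. I'll measure its height and compare it with the black reel's pin.

```bash
python3 - <<'E'
from h import *
c=capture("scene");P=cloud(c);f=c["frame"]
for nm,q in(("red",(.629,.1425)),("blk",(.661,-.205))):
    k=np.hypot(P[...,0]-q[0],P[...,1]-q[1])<.006
    print(nm,k.sum(),np.percentile(P[k][:,2],[10,50,90]).round(4),f[k].mean(0).round(0))
    k=np.hypot(P[...,0]-q[0],P[...,1]-q[1]);k=(k>.014)&(k<.02);print("  round",np.median(P[k][:,2]).round(4))
z=np.load("scene.npz");P0=cloud(z);k=np.hypot(P0[...,0]-.629,P0[...,1]-.1425)<.006;print("before",np.median(P0[k][:,2]),z["frame"][k].mean(0))
o=np.hstack([cv2.resize(f[225:275,210:270],(400,333),interpolation=2),cv2.resize(f[145:195,112:172],(400,333),interpolation=2)])
cv2.imwrite("pics/pin.png",o[:,:,::-1])
E
```

```text
red 25 [0.0659 0.0675 0.0688] [77. 74. 73.]
  round 0.0645
blk 13 [0.0654 0.0664 0.0673] [214. 171.  28.]
  round 0.0645
before 0.07762852003614396 [205.72727273 163.68181818   7.81818182]
```

View pics/pin.png

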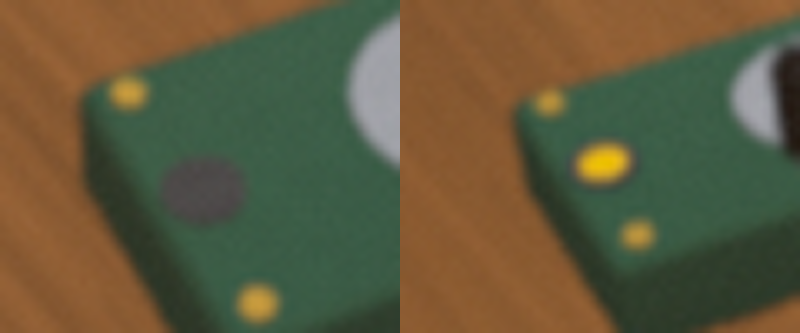

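The pin's yellow is now below its collar: height went from 0.0776 to about 0.067, against 0.066 for the already-dropped one. I'll go 6° further to confirm the slack by force and by the pin. That stays well inside the 45° limit, since the release came within the last 9° step.

Request:
play_rows:
  commands:
    - [[0.0003,0.0029,0],[0,0,0]]
    - [[0.0008,0.0057,0],[0,0,0]]

```text
time_s: 9.95
position: [0.4845, 0.1712, 0.1162]
tcp_rot: [[0.375, -0.001, -0.927], [0.927, -0.002, 0.375], [-0.002, -1.0, 0.0]]
force: [0.1, -0.3, 7.4]
opening: 0.244
```

Request:
play_rows:
  commands:
    - [[0,0,0],[0,0,0]]
    - [[0,0,0],[0,0,0]]

```text
time_s: 10.2
position: [0.4846, 0.1713, 0.1163]
tcp_rot: [[0.376, -0.001, -0.927], [0.927, -0.001, 0.376], [-0.002, -1.0, 0.0]]
force: [-1.2, 0.4, 8.4]
opening: 0.246
```

Request:
play_rows:
  commands:
    - [[0,0,0],[0,0,0]]
    - [[0,0,0],[0,0,0]]
    - [[0,0,0],[0,0,0]]
  gripper: 0.05

```text
time_s: 10.58
position: [0.4842, 0.1716, 0.1153]
tcp_rot: [[0.376, -0.002, -0.927], [0.927, -0.001, 0.376], [-0.002, -1.0, 0.002]]
force: [0.5, -0.2, 0.1]
opening: 0.499
```

Request:
play_rows:
  commands:
    - [[0,0,0.01],[0,0,0]]
    - [[0,0,0.03],[0,0,0]]
    - [[0,0,0.06],[0,0,0]]
    - [[0,0,0.1],[0,0,0]]
    - [[-0.03,0.03,0.13],[0,0,0]]
    - [[-0.06,0.07,0.14],[0,0,0]]
    - [[-0.08,0.12,0.14],[0,0,0]]
    - [[-0.1,0.17,0.14],[0,0,0]]
    - [[-0.12,0.22,0.14],[0,0,0]]
    - [[-0.12,0.22,0.14],[0,0,0]]

```text
time_s: 11.82
position: [0.3635, 0.3948, 0.2564]
tcp_rot: [[0.371, 0.0, -0.929], [0.929, 0.001, 0.371], [0.001, -1.0, -0.0]]
force: [0.1, -0.5, -0.8]
opening: 0.574
```

```bash
python3 - <<'E'
from h import *
s=read_state();print(s["time_s"],s["position"],s["force"])
ims=[]
for n in("top","scene"):
    c=capture(n);P=cloud(c);f=c["frame"]
    a=mask(f,(0,120,60),(8,255,255))|mask(f,(172,120,60),(180,255,255))
    blobs(c,a,P,"red");blobs(c,mask(f,(22,120,80),(35,255,255)),P,"yel")
    k=np.hypot(P[...,0]-.629,P[...,1]-.1425)<.006;print(n,"pin",k.sum(),np.median(P[k][:,2]),f[k].mean(0))
    ims.append(cv2.resize(f[130:240,130:290] if n=="top" else f[200:310,190:350],(400,275),interpolation=2))
cv2.imwrite("pics/end.png",np.hstack(ims)[:,:,::-1])
E
```

```text
11.825 [0.36347379 0.3948469  0.25641439] [ 0.09490997 -0.52509731 -0.828095  ]
red [166. 220.] 194 [0.4852 0.1672 0.1182] zmax 0.1218 min [0.475 0.157 0.019] max [0.498 0.193 0.123]
yel [340. 140.] 23 [ 0.668  -0.1631  0.0666] zmax 0.0686 min [ 0.664 -0.168  0.063] max [ 0.674 -0.159  0.069]
yel [361. 144.] 68 [ 0.6601 -0.2065  0.0668] zmax 0.0691 min [ 0.652 -0.215  0.064] max [ 0.67  -0.197  0.07 ]
yel [383. 145.] 21 [ 0.66   -0.2504  0.0663] zmax 0.0679 min [ 0.656 -0.255  0.062] max [ 0.665 -0.246  0.069]
yel [169. 148.] 21 [0.6393 0.1832 0.0664] zmax 0.0679 min [0.635 0.179 0.064] max [0.644 0.189 0.069]
yel [211. 157.] 20 [0.6228 0.097  0.0661] zmax 0.0679 min [0.618 0.093 0.063] max [0.627 0.101 0.069]
yel [361. 184.] 39 [ 0.5725 -0.1973  0.0843] zmax 0.0864 min [ 0.566 -0.204  0.082] max [ 0.578 -0.19   0.087]
yel [176. 194.] 40 [0.5407 0.158  0.0838] zmax 0.0857 min [0.534 0.152 0.081] max [0.547 0.165 0.087]
top pin 26 0.06627013494880146 [97.53846154 95.69230769 98.80769231]
red [306. 217.] 241 [0.4944 0.1755 0.1118] zmax 0.1211 min [0.396 0.096 0.019] max [0.502 0.183 0.123]
yel [142. 169.] 31 [ 0.6622 -0.2048  0.0667] zmax 0.0685 min [ 0.654 -0.213  0.065] max [ 0.67  -0.194  0.069]
scene pin 21 0.06656989119806522 [67.19047619 64.61904762 63.47619048]
```

View pics/end.png

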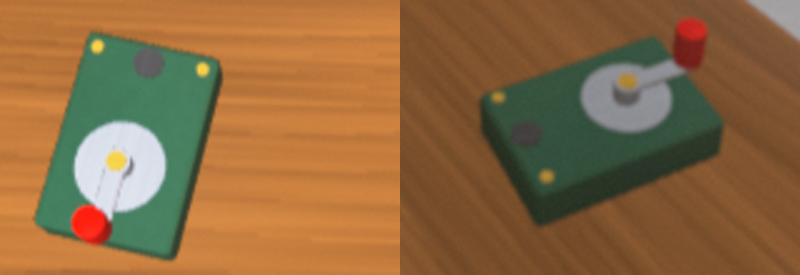

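The end view shows the crank along -x with the knob free and the pin down, its spot now level with the housing collar. The gripper is well clear.

```bash
python3 -c "
from rig import *
print(read_state()['time_s'],hand_in())"
```

```text
the job is handed in; nothing more can be done
11.925 None
```

I gripped the red knob, turned it clockwise about 270° until its pin dropped, and stopped about 6° further on. I then let go, backed clear and handed in at 11.9 s. I did not touch the black-knobbed reel.

**Checks that agreed:**
- **Pin:** its top fell from about 0.078 m to 0.066 m, level with the dropped pin on the other reel. The release came within one 9° step, so the crank stopped at most 15° past it, well under an eighth of a turn.
- **Crank:** it now points along the housing's -x, where the release was expected, and stayed there after I let go.

**Checks that were unclear:**
- **Drop in resistance:** the sideways force read only 2–4 N before the release instead of the stated 5–7 N, and about 0–1 N after. The readings were taken at the end of each move, so the force shows the drop only weakly. I relied on the pin.
- **Pin colour:** the dropped pin shows no yellow, only its grey collar, while the other reel's dropped pin still shows yellow.

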